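# Load the polishing-bar magazine

## Task

Load the two full-length polishing bars, one after the other and lengthwise, into the open mouth of the aluminium feed tube: lay each on the tray in front of the mouth and push it in, the second driving the first deeper until the first is up against the closed end and the second up against the first. Leave the worn short stub lying where it is.

Things in the scene. Friction and masses are not known exactly. Their poses are not given: they have to be found in the camera images.
- bar_a: One of two identical full-length bars of reddish-brown polishing compound, square section 30 x 30 mm, 70 mm long, about 120 g, lying flat on the bench. Origin: centre of its underside; x runs along its length, z up. The two bars may go in in either order.
- bar_b: The other full-length bar, the same in every way as bar_a (30 x 30 x 70 mm; origin at the centre of its underside, x along its length).
- stub: A worn stub of the same compound, 30 x 30 mm but only 40 mm long, lying on the bench. Not to be loaded; leave it lying (moving it more than 50 mm fails). Origin: centre of its underside, x along its length.
- feeder: Feed tube with tray, fixed to the bench: level square aluminium tube, closed far end, 14 mm sight slot on top. Origin: in the plane of its open mouth, on the centre line, at bench height; x points into the tube, z up. Inside: x 0 to 132 mm, 40 mm wide, 38 high, floor 15 mm above the bench, outer top 57 mm. The two bars take 140 mm, so the second, when home, still sticks 8 mm out of the mouth.
- tray (a point): Centre of the tray's floor, 45 mm before the mouth, 15 mm above the bench, level with the tube's floor; axes as feeder. Tray 90 mm long, 40 mm wide, open behind and above; its side walls slope out at 45 degrees, 7 mm high, with 12 mm high guides in the last 13 mm before the mouth. Hold a bar by its upper 20 mm to clear the walls. Each bar slides with about 1 N of friction and stays put.

How it is judged:
At the end, for the whole second after the job is handed in: Both full-length bars at rest in the tube, one behind the other: centre of the front bar 85 to 120 mm past the mouth (97 when home), of the rear bar 13 to 50 mm (27 when home), each within 22 mm of the centre line, underside 5 to 36 mm above the bench (((x of bar_a in the frame of feeder between 0.085 and 0.12 m and x of bar_b in the frame of feeder between 0.013 and 0.05 m and y of bar_a in the frame of feeder between -0.022 and 0.022 m and z of bar_a in the frame of feeder between 0.005 and 0.036 m and linear speed of each of bar_a, bar_b below 0.02 m/s and y of bar_b in the frame of feeder between -0.022 and 0.022 m and z of bar_b in the frame of feeder between 0.005 and 0.036 m) or (x of bar_b in the frame of feeder between 0.085 and 0.12 m and x of bar_a in the frame of feeder between 0.013 and 0.05 m and y of bar_b in the frame of feeder between -0.022 and 0.022 m and z of bar_b in the frame of feeder between 0.005 and 0.036 m and linear speed of each of bar_b, bar_a below 0.02 m/s and y of bar_a in the frame of feeder between -0.022 and 0.022 m and z of bar_a in the frame of feeder between 0.005 and 0.036 m))); the robot touches nothing.
It fails at once if the worn stub is moved more than 50 mm (distance of stub from where it was at the start of the episode above 0.05 m).
It also fails if it takes over 69 s, if anything falls off the work surface, if the arm or the gripper's body presses on something with over 40 N, if the wrist force passes 120 N, or if a joint passes its speed limit or range.

## Robot

A 6-joint arm with a two-finger parallel gripper is mounted at the origin on the work surface. World frame = base frame: x ahead of the robot, y to its left, z up, the work surface at z = 0. Lengths are in m, angles in rad, forces in N, time in s.
With the tool pointing down it reaches from about 0.225 to 0.875 m from the base axis. Payload 3.4 kg.
Tool frame: the origin (TCP) lies on the centre line of the jaws, within the pads' length; the fingertips stand 17 mm ahead of it and the grasp point (between the pads) lies 2 mm behind it (nose_length is the distance from the TCP to the fingertips, in m); z points along the fingers, y is the line along which they close (so a half turn about z gives the same grasp; the last joint's range is limited). The gripper opens to 85 mm and grips with 20 to 120 N. Pads are 22 mm wide; open, the fingers measure 114 mm over their backs; the gripper's body (76 mm by 85 mm) begins 54 mm behind the grasp point. The pads swing forward as they close: fully open they stand 13 mm farther back than shut.
Start: joints at [1.111, 0.276, 1.505, -0, 1.361, -0.121], TCP at [0.191, 0.542, 0.248] pointing down, gripper open.
Joint ranges: [-2.89, 2.89], [-0.75, 2.08], [0.22, 2.7], [-1.18, 4.32], [0.11, 2.71], [-2.7, 2.7]. Speed limits (rad/s): [2.57, 2.57, 3.14, 3.14, 3.14, 3.14].

## Interface

Orientations are given as a unit quaternion [w, x, y, z].
In Python, from rig import get_state, get_image, sign_off, find_in, place_of, nose_length gives the robot as it stands.
- The arm moves only by the tool apply_moves, never from a script. Its argument "deltas" is one flat list of numbers, 5 for each row, row after row: the finger opening in mm, from 0 to 85.4, then the shift along the tool's x, y, z in mm, then the turn about the tool's z in degrees. A call has 1 to 12 rows; each row is the pose to reach, as a shift and turn from the pose commanded when the call began, along the tool's axes at that moment; what a row does not reach only later rows make up. A row lasts 1/12 s, in which the tool goes at most 41.7 mm and 7.16 degrees, less where a joint would pass 70% of its speed; a pose out of reach is approached as far as the arm can. A call with a gripper value outside its range is refused whole. The fingers move at their own pace and stop on an object; "squeeze" is the grip in N (left out, the last holds). Time passes only in rows, so rows that repeat a pose let the fingers close. It gives the time, the measured TCP pose, the force, the opening and the grip force at its end, in the units of the state.
- get_state(): the state, without advancing time (a new reading comes with each control period).
- get_image(name): name is "side" or "top" or "wrist"; returns a dict with "frame" (400x640x3 uint8, red, green, blue), "K" (3x3 intrinsics, pixels), "position" and "orientation" of the camera in the world. Camera axes: x right, y down, z forward; pixel columns grow to the right and rows downward; lengths in m; the calibration is good to about 2 mm. The wrist camera is an equidistant fisheye: a pixel r from the principal point sees the ray r / f radians off the axis. A picture is of the moment at which its call begins. There is no depth.
- sign_off(): hands the job in; it is judged then, once.
Trained networks look in a picture, given as the dict that the camera call returned (one of the last four; its "shot" number tells which), for a name from the list of things; names that differ only in an ending like _2 or _b are one class to them, and where a whole thing is asked for, a point or a joint stands for the part that bears it (a point fixed in the world has none). Each returns a list of dicts, best first, with "score" (0 to 1); they miss things now and then, are a little off and sometimes report something else, mostly with a low value. They report only what shows in the picture. A call takes as long as a camera call.
- find_in(query, picture): "point" ([column, row] in pixels, amid what is visible of it).
- place_of(query, picture): "point" ([column, row] in pixels: a listed point, or the origin of a listed thing).
The state is a dict: "clock": time; "qpos": joint angles; "qd": joint speeds; "effort": joint torques, N m; "position": TCP position; "ee_rot": TCP orientation; "contact_force": force on the tool from outside, world axes, zero at the start; "moment": the same for the moment, N m; "width": finger opening in m; "gripper_force": force on a finger pad.
Only numpy, scipy, OpenCV 4.12 (cv2) and the standard library are available. Lean on these libraries where they do the work, as an engineer would, in place of code of your own. Each camera call takes 0.05 s, during which the arm holds its last target. There are 200 camera calls.

## Working session

There is one attempt and no reset: what is moved stays moved. The work goes in short steps, Python scripts to look and compute and a tool call to move; the robot and the scene stay as the last step left them, time stands still between calls to the robot, and variables do not carry over. Pictures are saved under pics/ and viewed, at most 10 in all, crops included, and the job is handed in when it is done.

Besides the shell and the picture viewer there is one more tool, called after "Request:" as name(argument=value, ...) on one line, values as JSON. apply_moves: Moves the arm, as the interface text tells. Its arguments: {"type":"object","properties":{"deltas":{"type":"array"},"squeeze":{"type":"number"}},"required":["deltas"]}

```bash
mkdir -p pics; cat > h.py <<'E'
import numpy as np, cv2, json
from scipy.spatial.transform import Rotation as R
from rig import *
def rot(q): return R.from_quat([q[1],q[2],q[3],q[0]]).as_matrix()
def ground(p,im,z):
    K=im["K"]; d=rot(im["orientation"])@np.array([(p[0]-K[0][2])/K[0][0],(p[1]-K[1][2])/K[1][1],1.])
    c=np.array(im["position"]); return c+d*(z-c[2])/d[2]
def proj(P,im):
    K=np.array(im["K"]); v=rot(im["orientation"]).T@(np.array(P)-im["position"]); v=K@v; return v[:2]/v[2]
E
python3 - <<'E'
from h import *
s=get_state();print(s["clock"],s["position"],s["ee_rot"],s["width"],nose_length if not callable(nose_length) else nose_length())
for n in("top","side"):
    im=get_image(n);cv2.imwrite(f"pics/{n}0.png",im["frame"][:,:,::-1])
    print(n,im["position"],im["orientation"],np.array(im["K"]).tolist())
    for q,z in(("bar_a",0),("stub",0),("feeder",0),("tray",.015)):
        for f in(place_of,):
            for r in f(q,im)[:4]: print(q,np.round(r["point"],1),round(r["score"],2),ground(r["point"],im,z).round(4))
E
```

```text
0.0 [0.19090484 0.54184934 0.24745052] [-2.56149859e-04  1.68619552e-01  9.85680788e-01 -8.75026226e-04] 0.08522980181420432 0.017
top [ 0.40850735 -0.02448733  0.92256293] [-0.05976444  0.70831534 -0.70173658  0.04778459] [[477.07836816407524, 0.0, 318.3590715014623], [0.0, 477.07836816407524, 199.58495218817623], [0.0, 0.0, 1.0]]
bar_a [273.3 250.7] 0.7 [0.4496 0.0778 0.    ]
bar_a [361.2 262.1] 0.69 [ 0.4295 -0.0914  0.    ]
stub [179.4 257.9] 0.68 [0.434  0.2589 0.    ]
feeder [283.4 169.8] 0.72 [0.609  0.0617 0.    ]
tray [305.4 165.3] 0.83 [0.615  0.0176 0.015 ]
side [ 0.05735043 -0.55615628  0.66468263] [-0.38990154  0.85043602 -0.31728996  0.15512079] [[504.8349014473805, 0.0, 323.69055007216474], [0.0, 504.8349014473805, 197.52916670451856], [0.0, 0.0, 1.0]]
bar_a [308.  263.6] 0.98 [ 0.4422 -0.0936  0.    ]
bar_a [255.  211.1] 0.78 [0.4518 0.0796 0.    ]
bar_a [342.8 187.3] 0.23 [0.6341 0.0222 0.    ]
stub [201.1 175.3] 0.78 [0.4309 0.2468 0.    ]
feeder [320.7 184.2] 0.96 [0.6056 0.0597 0.    ]
tray [338.1 184.4] 0.72 [0.6201 0.0223 0.015 ]
```

View pics/top0.png

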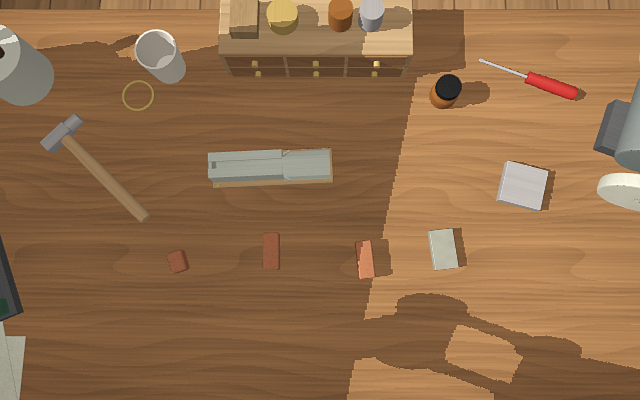

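View pics/side0.png

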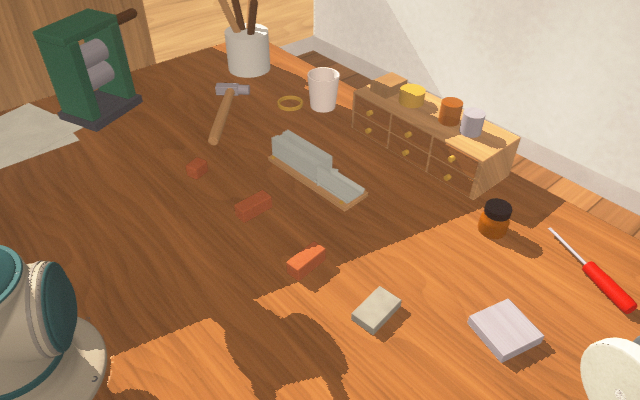

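The top view shows the feeder at about (208–332, 150–185), with its mouth near column 283 and the tray to the right of it. The bars are at (271,251) and (365,260), and the stub is at (177,261). The side view agrees. Next I'll fit the bar outlines and zoom in on the feeder.

```bash
cat >> h.py <<'E'
from scipy.optimize import minimize
def redmask(im,c,r=32):
    hsv=cv2.cvtColor(im["frame"],cv2.COLOR_RGB2HSV); lab=cv2.cvtColor(im["frame"],cv2.COLOR_RGB2LAB).astype(int)
    m=np.zeros(hsv.shape[:2],np.uint8); x,y=map(int,c)
    hue=hsv[...,0].astype(int); ok=(((hue<9)|(hue>172))&(hsv[...,1]>90))
    m[max(0,y-r):y+r,max(0,x-r):x+r]=ok[max(0,y-r):y+r,max(0,x-r):x+r]
    n,l,st,ce=cv2.connectedComponentsWithStats(m)
    k=1+np.argmax(st[1:,4]); return (l==k).astype(np.uint8)
def boxhull(x,y,a,L,im,z=0,W=.03,H=.03):
    c,s=np.cos(a),np.sin(a)
    P=[proj([x+c*u-s*v,y+s*u+c*v,z+w],im) for u in(-L/2,L/2) for v in(-W/2,W/2) for w in(0,H)]
    return cv2.convexHull(np.float32(P))
def fitbox(views,x0,L,z=0):
    ims=[(cv2.resize(m*255,None,fx=4,fy=4,interpolation=cv2.INTER_LINEAR)>127,im) for m,im in views]
    def cost(p):
        e=0
        for m,im in ims:
            h=boxhull(p[0]/1000,p[1]/1000,p[2]/30,L,im,z)
            t=np.zeros(m.shape,np.uint8); cv2.fillPoly(t,[np.int32(np.round(((h+.5)*4-.5)*16))],1,shift=4)
            e+=(t.astype(bool)^m).sum()/m.sum()
        return e
    best=min((minimize(cost,[x0[0]*1000,x0[1]*1000,a*30],method="Nelder-Mead",options=dict(initial_simplex=np.array([[x0[0]*1000,x0[1]*1000,a*30],[x0[0]*1000+6,x0[1]*1000,a*30],[x0[0]*1000,x0[1]*1000+6,a*30],[x0[0]*1000,x0[1]*1000,a*30+5]]))) for a in(-.4,-.15,.1,.35)),key=lambda r:r.fun)
    return best.x[0]/1000,best.x[1]/1000,np.degrees(best.x[2]/30),best.fun
E
python3 - <<'E'
from h import *
t=get_image("top");s=get_image("side")
for n,x0,L in(("A",(.44,.078),.07),("B",(.435,-.092),.07),("stub",(.433,.252),.04)):
    v=[(redmask(im,proj([*x0,.015],im)),im) for im in(t,s)]
    print(n,[int(m.sum()) for m,_ in v],[np.round(fitbox(w,x0,L),4) for w in(v,v[:1],v[1:])])
a=cv2.resize(t["frame"][140:195,200:340],None,fx=5,fy=5,interpolation=cv2.INTER_CUBIC)
b=cv2.resize(s["frame"][125:212,262:372],None,fx=5,fy=5,interpolation=cv2.INTER_CUBIC)[:320]
b=cv2.resize(s["frame"][127:210,262:372],None,fx=3.8,fy=3.8,interpolation=cv2.INTER_CUBIC)
o=np.zeros((a.shape[0]+b.shape[0],700,3),np.uint8);o[:a.shape[0]]=a;o[a.shape[0]:,:b.shape[1]]=b
cv2.imwrite("pics/f.png",o[:600,:,::-1]);print(o.shape)
E
```

```text
A [1, 5] [array([4.522000e-01, 4.660000e-02, 5.592300e+01, 9.638405e+02]), array([4.64500e-01, 1.09000e-02, 4.59849e+01, 8.18250e+02]), array([4.62700e-01, 7.86000e-02, 5.81051e+01, 1.26800e+02])]
B [2, 2] [array([   1.7774,    1.0176, -112.6656,    2.    ]), array([ 4.416000e-01, -7.290000e-02, -5.228520e+01,  3.549286e+02]), array([   1.9464,    0.5094, -154.3135,    1.    ])]
stub [1, 3] [array([ 4.396000e-01,  2.459000e-01, -9.078900e+00,  7.529524e+02]), array([ 5.74600e-01,  7.80000e-02, -5.34273e+01,  5.21500e+02]), array([  0.4284,   0.2546,  64.3541, 128.9048])]
(590, 700, 3)
```

View pics/f.png

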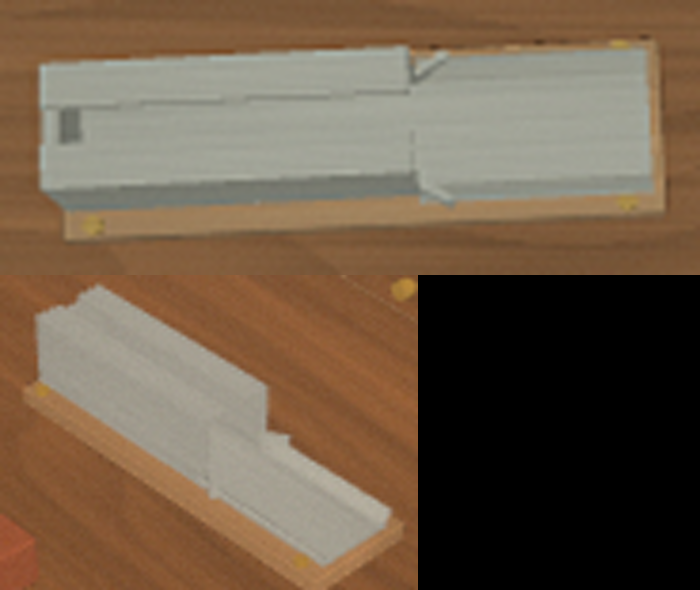

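The crops show the tube's top face with its mouth edge at about crop (408,46)–(415,172), its far edge at (40,64)–(41,190), and the tray end at about x=650. The red mask failed, so I'll check the colours.

```bash
python3 - <<'E'
from h import *
import h
t=get_image("top");s=get_image("side")
def loc(cx,cy,z): return ground([(cx+.5)/5-.5+200,(cy+.5)/5-.5+140],t,z)
m=(loc(408,46,.057)+loc(415,172,.057))/2; f=(loc(40,64,.057)+loc(41,190,.057))/2
d=(m-f)/np.linalg.norm(m-f)
print("mouth",m.round(4),"far",f.round(4),"len",np.linalg.norm(m-f),"yaw x-axis",np.degrees(np.arctan2(-d[1],-d[0])))
e=(loc(643,50,.022)+loc(652,192,.022))/2; print("trayend",e.round(4),np.linalg.norm(e[:2]-m[:2]), np.degrees(np.arctan2(*(m-e)[[1,0]])))
# side crop: mouth top corners (209,422?) (267,385) near; 
g=lambda cx,cy:ground([(cx+.5)/3.8-.5+262,(cy-275+.5)/3.8-.5+127],s,.057)
print("side top far-side mouth corner",g(267,385).round(4),"near",g(212,418).round(4)," top ref",loc(408,46,.057).round(4),loc(415,172,.057).round(4))
def mask(im,c,r=30):
    x,y=map(int,c);y0,x0=max(0,y-r),max(0,x-r)
    p=im["frame"][y0:y+r,x0:x+r].astype(float)+1
    q=np.log(p[...,1]/p[...,0]); b=np.log(p[...,2]/p[...,1])
    k=np.zeros(im["frame"].shape[:2],np.uint8)
    # G/R lower and B/G higher than wood
    v=(q-b); v8=cv2.normalize(v,None,0,255,cv2.NORM_MINMAX).astype(np.uint8)
    th,mm=cv2.threshold(v8,0,1,cv2.THRESH_BINARY_INV|cv2.THRESH_OTSU)
    mm=cv2.morphologyEx(mm,cv2.MORPH_OPEN,np.ones((3,3)))
    n,l,st,ce=cv2.connectedComponentsWithStats(mm); j=1+np.argmax(st[1:,4])
    k[y0:y+r,x0:x+r]=(l==j); return k
for n,x0,L in(("A",(.44,.078),.07),("B",(.435,-.092),.07),("stub",(.433,.252),.04)):
    v=[(mask(im,proj([*x0,.015],im)),im) for im in(t,s)]
    print(n,[(int(k.sum()),cv2.boundingRect(k)) for k,_ in v],[np.round(fitbox(w,x0,L),4) for w in(v,v[:1],v[1:])])
E
```

```text
mouth [0.6127 0.0596 0.057 ] far [0.6049 0.1979 0.057 ] len 0.13853717320515876 yaw x-axis 93.22954520042956
trayend [ 0.6168 -0.0285  0.022 ] 0.08809976625737267 92.70088285809763
side top far-side mouth corner [0.638  0.0628 0.057 ] near [0.5956 0.0593 0.057 ]  top ref [0.6367 0.0614 0.057 ] [0.5887 0.0577 0.057 ]
A [(628, (263, 233, 17, 37)), (756, (234, 190, 38, 33))] [array([0.4476, 0.0805, 2.398 , 0.1767]), array([0.4482, 0.0804, 2.1316, 0.0732]), array([0.4499, 0.081 , 3.3561, 0.0916])]
B [(642, (355, 240, 20, 39)), (907, (287, 241, 39, 40))] [array([ 0.4352, -0.0958,  6.978 ,  0.1601]), array([ 0.4348, -0.0962,  5.8177,  0.0486]), array([ 0.4365, -0.0958,  8.6185,  0.0992])]
stub [(397, (167, 250, 22, 23)), (352, (186, 158, 22, 21))] [array([ 0.427 ,  0.2577, 17.791 ,  0.4385]), array([ 0.4277,  0.2576, 10.566 ,  0.1738]), array([ 0.4275,  0.2554, 37.3903,  0.2232])]
```

```bash
cat > go.py <<'E'
# usage: go.py x y z heading(deg) [x y z h ...] -> shifts in tool axes, mm, deg, from current pose
import sys; from h import *
s=get_state(); M=rot(s["ee_rot"]); h0=np.degrees(np.arctan2(M[1,0],M[0,0]))
print("t",round(s["clock"],2),"pos",np.round(s["position"],4),"head",round(h0,2),"F",np.round(s["contact_force"],1),"w",round(s["width"],4),"tilt",np.round(M[:2,2],4))
v=list(map(float,sys.argv[1:]))
for i in range(0,len(v),4):
    print(np.round(M.T@(np.array(v[i:i+3])-s["position"])*1000,1),round((h0-v[i+3]+180)%360-180,1))
E
python3 go.py .468 .081 .12 182.4  .468 .081 .026 182.4
```

```text
t 0.7 pos [0.1911 0.5423 0.2483] head 160.59 F [-0.8 -0.4 -0.4] w 0.0851 tilt [0.     0.0001]
[-414.5 -343.1  128.3] -21.8
[-414.5 -343.1  222.3] -21.8
```

Request:
apply_moves(deltas=[60,-414,-343,128,-22,60,-414,-343,128,-22,60,-414,-343,128,-22,60,-414,-343,128,-22,60,-414,-343,128,-22,60,-414,-343,128,-22,60,-414,-343,128,-22,60,-414,-343,128,-22,60,-414,-343,128,-22,60,-414,-343,128,-22,60,-414,-343,128,-22,60,-414,-343,128,-22], squeeze=40)

```text
clock: 1.7
position: [0.4392, 0.1282, 0.1338]
ee_rot: [0.001, -0.023, 1.0, 0.0]
contact_force: [1.2, 1.0, -0.0]
width: 0.0601
gripper_force: 0.0
```

Request:
apply_moves(deltas=[60,0,0,0,0,60,0,0,0,0])

```text
clock: 1.87
position: [0.4392, 0.1282, 0.1335]
ee_rot: [-0.0, -0.02, 1.0, 0.0]
contact_force: [-0.0, 1.1, -0.3]
width: 0.0602
gripper_force: 0.0
```

```bash
python3 go.py .468 .081 .12 182.4  .468 .081 .026 182.4; python3 - <<'E'
from h import *
im=get_image("wrist");cv2.imwrite("pics/w1.png",im["frame"][:,:,::-1]);print(np.array(im["K"]).tolist(),im["position"])
E
```

```text
t 1.87 pos [0.4392 0.1282 0.1335] head -177.7 F [-0.   1.1 -0.3] w 0.0602 tilt [-0.0008  0.0001]
[-26.9 -48.3  13.4] -0.1
[-26.9 -48.3 107.4] -0.1
[[309.70691628693146, 0.0, 320.34426618007535], [0.0, 309.70691628693146, 200.9863951446165], [0.0, 0.0, 1.0]] [0.37278705 0.12719846 0.25967405]
```

View pics/w1.png

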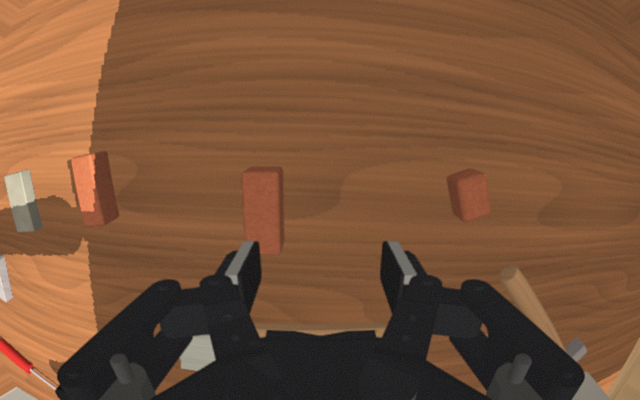

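The wrist view shows bar A at about (264,209), nearly parallel to the fingers, with the stub at (468,195). I'll move over bar A and descend.

Request:
apply_moves(deltas=[60,-27,-48,14,0,60,-27,-48,14,0,60,-27,-48,40,0,60,-27,-48,70,0,60,-27,-48,90,0,60,-27,-48,107,0,60,-27,-48,107,0,28,-27,-48,107,0,28,-27,-48,107,0,28,-27,-48,107,0,28,-27,-48,107,0,28,-27,-48,107,0], squeeze=40)

```text
clock: 2.92
position: [0.4686, 0.0839, 0.0284]
ee_rot: [0.002, -0.022, 1.0, 0.0]
contact_force: [-0.7, 2.0, 6.9]
width: 0.0295
gripper_force: 40.5
```

Request:
apply_moves(deltas=[20,0,0,0,0,20,0,0,0,0,20,0,0,0,0])

```text
clock: 3.17
position: [0.4686, 0.0839, 0.0284]
ee_rot: [0.002, -0.022, 1.0, 0.001]
contact_force: [-0.6, 1.6, 7.3]
width: 0.0292
gripper_force: 40.5
```

```bash
python3 go.py .468 .081 .12 182.4  .616 -.02 .12 92.9
```

```text
t 3.17 pos [0.4686 0.0839 0.0284] head -177.45 F [-0.6  1.6  7.3] w 0.0292 tilt [0.0031 0.0012]
[  0.4  -2.8 -91.6] 0.2
[-142.9 -110.3  -91.3] 89.7
```

Request:
apply_moves(deltas=[20,0,0,-30,0,20,0,0,-65,0,20,0,0,-92,0,20,-40,-30,-92,15,20,-80,-60,-92,30,20,-110,-90,-92,45,20,-144,-97,-92,55,20,-144,-97,-92,65,20,-144,-97,-92,75,20,-144,-97,-92,90,20,-144,-97,-92,90,20,-144,-97,-92,90])

```text
clock: 4.17
position: [0.6157, -0.0073, 0.119]
ee_rot: [-0.0, 0.517, 0.856, -0.0]
contact_force: [-0.0, -0.2, -1.2]
width: 0.0292
gripper_force: 40.2
```

Request:
apply_moves(deltas=[20,0,0,0,0,20,0,0,0,0])

```text
clock: 4.33
position: [0.6156, -0.0072, 0.1191]
ee_rot: [0.0, 0.513, 0.859, 0.0]
contact_force: [-0.2, -1.2, -0.8]
width: 0.0289
gripper_force: 40.1
```

```bash
python3 go.py .616 -.0061 .06 92.9; python3 - <<'E'
from h import *
im=get_image("wrist");cv2.imwrite("pics/w2.png",im["frame"][:,:,::-1]);print(im["position"],im["orientation"])
E
```

```text
t 4.33 pos [ 0.6156 -0.0072  0.1191] head 118.3 F [-0.2 -1.2 -0.8] w 0.0289 tilt [ 0.0003 -0.    ]
[ 0.8  0.8 59.1] 25.4
[0.58454952 0.05404732 0.24525663] [0.13058341 0.96069474 0.24266053 0.03360724]
```

View pics/w2.png

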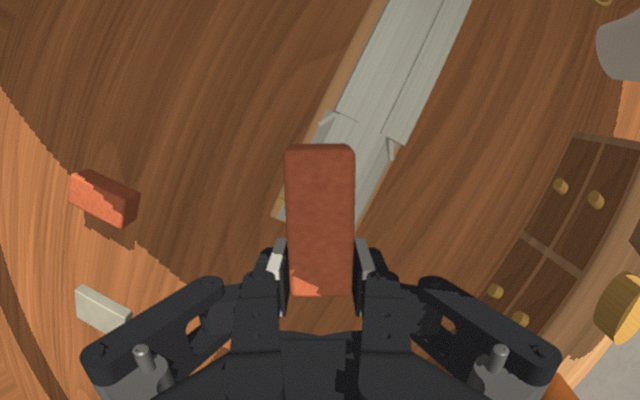

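The wrist view shows the bar held square and the tray and mouth ahead, with the mouth's top corners near (338,112) and (403,145). The turn stopped short, so I'll finish it and check the mouth from this view.

Request:
apply_moves(deltas=[20,0,0,0,7,20,0,0,0,14,20,0,0,0,21,20,0,0,20,25.4,20,0,0,40,25.4,20,0,0,40,25.4,20,0,0,40,25.4])

```text
clock: 4.97
position: [0.6148, -0.0069, 0.0781]
ee_rot: [-0.001, 0.689, 0.724, -0.001]
contact_force: [0.2, 0.2, -0.4]
width: 0.029
gripper_force: 40.0
```

```bash
python3 go.py .616 -.0061 .044 92.9; cat >>h.py <<'E'
def fground(p,im,z):
    K=np.array(im["K"]); u=(np.array(p)-K[:2,2])/K[0,0]; r=np.hypot(*u); d=rot(im["orientation"])@np.array([*(u/r*np.sin(r)),np.cos(r)])
    c=np.array(im["position"]); return c+d*(z-c[2])/d[2]
E
python3 - <<'E'
from h import *
o=dict(K=[[309.707,0,320.344],[0,309.7,200.986],[0,0,1]],position=[0.58454952,0.05404732,0.24525663],orientation=[0.13058341,0.96069474,0.24266053,0.03360724])
print(fground((338,112),o,.057),fground((403,145),o,.057),fground((287,146),o,.119+.0016),fground((353,146),o,.1206))
im=get_image("wrist");cv2.imwrite("pics/w3.png",im["frame"][:,:,::-1]);print(im["position"],im["orientation"])
E
```

```text
t 4.97 pos [ 0.6148 -0.0069  0.0781] head 92.83 F [ 0.2  0.2 -0.4] w 0.029 tilt [-0.0027  0.0004]
[ 0.8  1.3 34.1] -0.1
[0.5925421  0.06202735 0.057     ] [0.63760703 0.06438082 0.057     ] [0.57831782 0.03757661 0.1206    ] [0.60176135 0.05022442 0.1206    ]
[0.6127768  0.06220945 0.20430908] [0.13427278 0.9906241  0.0250688  0.00250432]
```

View pics/w3.png

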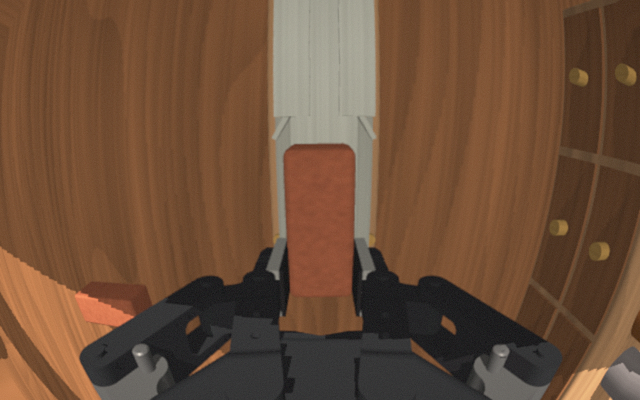

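The bar sits at columns 285–355, and the tray guides are centred near column 324. I'll shift about 2.5 mm along tool +y, lower onto the tray, and slide forward.

Request:
apply_moves(deltas=[20,0,2.5,12,0,20,0,2.5,24,0,20,0,2.5,30,0,20,0,2.5,33.5,0,20,0,2.5,33.5,0,20,8,2.5,33.5,0,20,16,2.5,33.5,0,20,24,2.5,33.5,0,20,32,2.5,33.5,0,20,40,2.5,33.5,0,20,40,2.5,33.5,0,20,40,2.5,33.5,0])

```text
clock: 6.02
position: [0.6163, 0.0338, 0.0455]
ee_rot: [0.0, 0.69, 0.724, 0.0]
contact_force: [0.6, -0.6, -0.7]
width: 0.0292
gripper_force: 40.1
```

```bash
python3 go.py .616 -.0061 .044 92.9; python3 - <<'E'
from h import *
im=get_image("wrist");im2=get_image("top")
a=im["frame"][60:320,200:440];b=cv2.resize(im2["frame"][135:200,270:345],(300,260),interpolation=cv2.INTER_CUBIC)
cv2.imwrite("pics/w4.png",np.hstack([a,b])[:,:,::-1])
E
```

```text
t 6.02 pos [0.6163 0.0338 0.0455] head 92.82 F [ 0.6 -0.6 -0.7] w 0.0292 tilt [ 0.0002 -0.0001]
[-39.8  -2.3   1.5] -0.1
```

View pics/w4.png

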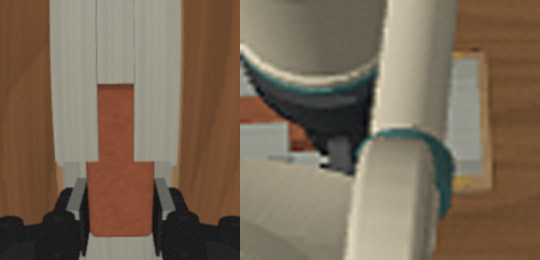

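The bar's front is inside the mouth: the roof edge is at row 162, the bar's rear at row 236, and it is centred to within about 2 mm. I'll release it, back off, close the fingers, and go down behind it.

Request:
apply_moves(deltas=[20,0,0,1.2,0,20,0,0,1.2,0,50,0,0,1.2,0,50,0,0,1.2,0,50,0,0,0,0,50,0,0,-20,0,50,-20,0,-40,0,0,-50,-1.5,-40,0,0,-50,-1.5,-40,0,0,-50,-1.5,-40,0,0,-50,-1.5,-40,0,0,-50,-1.5,-40,0], squeeze=30)

```text
clock: 7.12
position: [0.6168, -0.0163, 0.0849]
ee_rot: [-0.001, 0.69, 0.724, -0.0]
contact_force: [0.8, 0.1, 0.2]
width: -0.0001
gripper_force: 0.0
```

Request:
apply_moves(deltas=[0,0,0,0,0,0,0,0,15,0,0,0,0,30,0,0,0,0,41,0,0,0,0,44,0,0,0,0,44,0,0,0,0,44,0])

```text
clock: 7.7
position: [0.6175, -0.0168, 0.0414]
ee_rot: [-0.0, 0.69, 0.724, 0.0]
contact_force: [-0.5, -0.9, -0.1]
width: -0.0001
gripper_force: 0.0
```

```bash
python3 go.py .6175 .040 .042 92.9; python3 - <<'E'
from h import *
im=get_image("wrist")
cv2.imwrite("pics/w5.png",im["frame"][0:340,120:520,::-1])
E
```

```text
t 7.7 pos [ 0.6175 -0.0168  0.0414] head 92.75 F [-0.5 -0.9 -0.1] w -0.0001 tilt [0.0001 0.0001]
[56.7  2.8 -0.6] -0.1
```

View pics/w5.png

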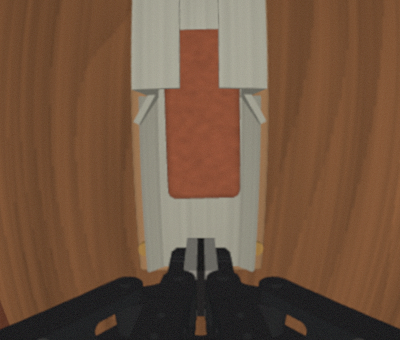

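Bar A lies straight on the tray, about halfway into the mouth, and the closed fingers are behind it. Pushing now.

Request:
apply_moves(deltas=[0,10,0,0,0,0,20,0,0,0,0,25,0,0,0,0,30,0,0,0,0,35,0,0,0,0,40,0,0,0,0,45,0,0,0,0,50,0,0,0,0,54,0,0,0,0,58,0,0,0,0,58,0,0,0])

```text
clock: 8.67
position: [0.6143, 0.0418, 0.0412]
ee_rot: [-0.0, 0.69, 0.724, 0.0]
contact_force: [-0.0, -0.0, -0.3]
width: -0.0001
gripper_force: 0.0
```

Request:
apply_moves(deltas=[0,-4,0,0,0,0,-10,0,-20,0,0,-20,0,-50,0,60,-40,-10,-80,0,60,-80,-30,-85,-7,60,-100,-60,-85,-14,60,-120,-90,-85,-21,60,-140,-130,-85,-28,60,-150,-170,-85,-35,60,-150,-170,-85,-42,60,-150,-170,-85,-49,60,-150,-170,-85,-56])

```text
clock: 9.67
position: [0.4506, -0.1176, 0.1265]
ee_rot: [0.0, 0.268, 0.964, 0.0]
contact_force: [0.4, 0.2, 0.4]
width: 0.0604
gripper_force: 0.0
```

```bash
python3 - <<'E'
from h import *
im=get_image("wrist");t=get_image("top");s=get_image("side")
for n,i in(("top",t),("side",s)):
    for r in place_of("bar_a",i)[:4]: print(n,np.round(r["point"],1),round(r["score"],2),ground(r["point"],i,.0).round(4),ground(r["point"],i,.015).round(4))
a=t["frame"][130:290,200:400]
a=cv2.resize(a,None,fx=3,fy=3,interpolation=cv2.INTER_CUBIC)
cv2.imwrite("pics/w6.png",a[:,:,::-1])
E
python3 go.py .455 -.094 .12 186.5 .455 -.094 .028 186.5
```

```text
top [363.1 258.9] 0.66 [ 0.4356 -0.0951  0.    ] [ 0.4352 -0.0939  0.015 ]
top [271.4 166.3] 0.58 [0.616  0.0857 0.    ] [0.6126 0.0839 0.015 ]
side [303.2 262.9] 0.68 [ 0.4369 -0.0869  0.    ] [ 0.4283 -0.0974  0.015 ]
t 9.92 pos [ 0.4518 -0.1171  0.1262] head 148.58 F [ 0.4  0.3 -0.6] w 0.0602 tilt [-0.0002  0.0002]
[ 9.3 21.4  6.2] -37.9
[ 9.3 21.3 98.2] -37.9
```

View pics/w6.png

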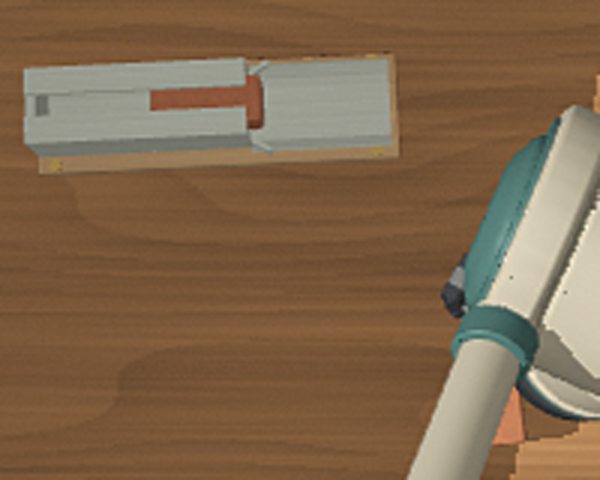

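Bar A is in the tube with its rear about 9 mm outside the mouth. Next is bar B.

Request:
apply_moves(deltas=[60,9,21,6,-7,60,9,21,6,-14,60,9,21,6,-21,60,9,21,6,-28,60,9,21,6,-35,60,9,21,6,-38,60,9,21,6,-38], squeeze=40)

```text
clock: 10.5
position: [0.4552, -0.0942, 0.1202]
ee_rot: [-0.0, -0.058, 0.998, 0.0]
contact_force: [0.1, -0.5, 0.5]
width: 0.0598
gripper_force: 0.0
```

```bash
python3 go.py .455 -.094 .12 186.5 .455 -.094 .028 186.5;  python3 - <<'E'
from h import *
im=get_image("wrist")
cv2.imwrite("pics/w7.png",im["frame"][100:320,120:520,::-1]);print(im["position"],im["orientation"])
E
```

```text
t 10.5 pos [ 0.4552 -0.0942  0.1202] head -173.3 F [ 0.1 -0.5  0.5] w 0.0598 tilt [-0.0003  0.0002]
[0.1 0.2 0.2] 0.2
[ 0.1  0.2 92.2] 0.2
[ 0.38903772 -0.1004105   0.24637204] [0.08950766 0.65812904 0.74068879 0.10116648]
```

View pics/w7.png

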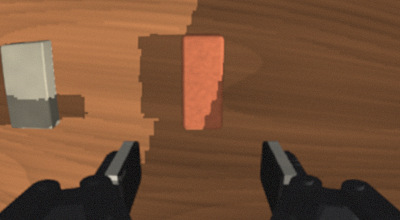

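Bar B is centred between the fingers (column 203 against 201) and parallel to them. Descending and gripping.

Request:
apply_moves(deltas=[60,0,0,30,0,60,0,0,60,0,60,0,0,80,0,60,0,0,92,0,60,0,0,92,0,28,0,0,92,0,28,0,0,92,0,28,0,0,92,0,20,0,0,92,0,20,0,0,92,0,20,0,0,92,0])

```text
clock: 11.47
position: [0.456, -0.0947, 0.0294]
ee_rot: [0.001, -0.059, 0.998, -0.0]
contact_force: [-0.9, 0.3, 6.6]
width: 0.0295
gripper_force: 40.5
```

Request:
apply_moves(deltas=[20,0,0,-30,0,20,0,0,-65,0,20,0,0,-92,0,20,0,0,-92,7,20,0,0,-92,14,20,0,0,-92,21,20,0,0,-92,28,20,0,0,-92,35,20,0,0,-92,42,20,0,0,-92,49,20,0,0,-92,56,20,0,0,-92,63])

```text
clock: 12.47
position: [0.4546, -0.0944, 0.1203]
ee_rot: [-0.0, 0.474, 0.88, -0.0]
contact_force: [-0.1, -0.7, -2.0]
width: 0.0293
gripper_force: 40.2
```

```bash
python3 go.py .6178 -.018 .12 92.9
```

```text
t 12.47 pos [ 0.4546 -0.0944  0.1203] head 123.38 F [-0.1 -0.7 -2. ] w 0.0293 tilt [-0.0003 -0.    ]
[-26.  178.3   0.2] 30.5
```

Request:
apply_moves(deltas=[20,-5,40,0,7,20,-10,80,0,14,20,-18,120,0,21,20,-26,155,0,28,20,-26,178,0,30.5,20,-26,178,0,30.5,20,-26,178,25,30.5,20,-26,178,45,30.5,20,-26,178,45,30.5,20,-26,178,45,30.5])

```text
clock: 13.3
position: [0.6158, -0.0172, 0.0742]
ee_rot: [-0.002, 0.687, 0.727, -0.001]
contact_force: [0.1, 0.2, -1.2]
width: 0.0289
gripper_force: 40.3
```

```bash
python3 go.py .6178 -.018 .045 92.9;  python3 - <<'E'
from h import *
im=get_image("wrist")
cv2.imwrite("pics/w8.png",im["frame"][0:320,120:520,::-1])
E
```

```text
t 13.3 pos [ 0.6158 -0.0172  0.0742] head 93.24 F [ 0.1  0.2 -1.2] w 0.0289 tilt [-0.0039  0.0004]
[-0.9  2.1 29.2] 0.3
```

View pics/w8.png

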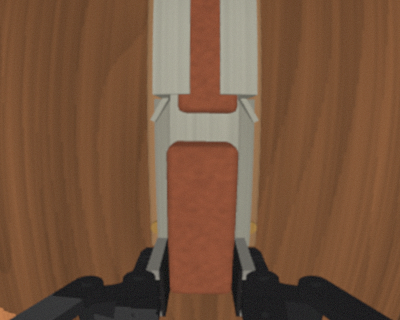

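Bar B is straight on the tray line, with a clear gap to bar A's rear. I'll lower it, slide it forward so it drives bar A, release, and get behind it.

Request:
apply_moves(deltas=[20,0,1.5,12,0,20,0,1.5,22,0,20,0,1.5,28,0,20,0,1.5,28.5,0,20,8,1.5,28.5,0,20,15,1.3,28.5,0,20,22,1.2,28.5,0,20,29,1,28.5,0,20,36,1,28.5,0,20,43,1,28.5,0,20,50,1,28.5,0,20,50,1,28.5,0])

```text
clock: 14.35
position: [0.6156, 0.0346, 0.047]
ee_rot: [-0.0, 0.686, 0.727, 0.0]
contact_force: [1.4, -0.1, -1.6]
width: 0.0292
gripper_force: 40.4
```

```bash
python3 go.py .6175 -.0168 .042 92.9
```

```text
t 14.35 pos [0.6156 0.0346 0.047 ] head 93.3 F [ 1.4 -0.1 -1.6] w 0.0292 tilt [0.0002 0.0009]
[-51.4  -1.    5. ] 0.4
```

Request:
apply_moves(deltas=[20,0,0,1.5,0,20,0,0,2,0,50,0,0,2,0,50,0,0,2,0,50,0,0,0,0,50,0,0,-20,0,50,-20,0,-40,0,0,-50,-1,-40,0.4,0,-50,-1,-40,0.4,0,-50,-1,-40,0.4,0,-50,-1,-40,0.4,0,-50,-1,-40,0.4], squeeze=30)

```text
clock: 15.35
position: [0.617, -0.0165, 0.0865]
ee_rot: [-0.001, 0.689, 0.724, -0.0]
contact_force: [-0.3, -0.2, 0.5]
width: -0.0001
gripper_force: 0.0
```

Request:
apply_moves(deltas=[0,0,0,0,0,0,0,0,15,0,0,0,0,30,0,0,0,0,41,0,0,0,0,45,0,0,0,0,45,0,0,0,0,45,0])

```text
clock: 15.93
position: [0.6176, -0.0169, 0.0418]
ee_rot: [-0.0, 0.689, 0.724, 0.0]
contact_force: [-0.3, 0.2, 0.1]
width: -0.0002
gripper_force: 0.0
```

```bash
python3 go.py .6165 .042 .042 92.9
```

```text
t 15.93 pos [ 0.6176 -0.0169  0.0418] head 92.85 F [-0.3  0.2  0.1] w -0.0002 tilt [-0.0001  0.0001]
[58.9  1.8 -0.2] -0.0
```

Request:
apply_moves(deltas=[0,10,0,0,0,0,20,0,0,0,0,25,0,0,0,0,30,0,0,0,0,35,0,0,0,0,40,0,0,0,0,44,0,0,0,0,48,0,0,0,0,51,0,0,0,0,54,0,0,0,0,55,0,0,0])

```text
clock: 16.85
position: [0.6147, 0.0381, 0.0418]
ee_rot: [-0.0, 0.689, 0.724, 0.0]
contact_force: [-1.0, -3.5, 1.2]
width: 0.0003
gripper_force: 1.5
```

Request:
apply_moves(deltas=[0,1,0,0,0,0,2,0,0,0,0,3,0,0,0,0,3,0,0,0])

```text
clock: 17.18
position: [0.6146, 0.0409, 0.0418]
ee_rot: [-0.0, 0.689, 0.724, 0.0]
contact_force: [-0.0, -2.4, 1.8]
width: 0.0002
gripper_force: 1.1
```

Request:
apply_moves(deltas=[0,0.5,0,0,0,0,1,0,0,0,0,1.5,0,0,0,0,1.5,0,0,0])

```text
clock: 17.52
position: [0.6145, 0.0423, 0.0418]
ee_rot: [-0.0, 0.689, 0.724, 0.0]
contact_force: [-0.0, -2.8, 2.2]
width: -0.0001
gripper_force: 1.2
```

Request:
apply_moves(deltas=[0,0.5,0,0,0,0,1,0,0,0,0,1.5,0,0,0,0,1.5,0,0,0])

```text
clock: 17.85
position: [0.6145, 0.0426, 0.0418]
ee_rot: [0.001, 0.689, 0.725, -0.001]
contact_force: [-0.6, -5.9, 2.3]
width: 0.0001
gripper_force: 3.2
```

Request:
apply_moves(deltas=[0,1,0,0,0,0,2,0,0,0,0,2,0,0,0])

```text
clock: 18.1
position: [0.6149, 0.0427, 0.0419]
ee_rot: [0.002, 0.689, 0.725, -0.002]
contact_force: [0.9, -11.4, 1.9]
width: 0.0001
gripper_force: 5.8
```

Request:
apply_moves(deltas=[0,-3,0,0,0,0,-12,0,0,0,0,-25,0,-10,0,0,-40,0,-40,0,0,-70,-20,-80,0,0,-100,-60,-110,0,0,-130,-100,-110,0,0,-160,-140,-110,0,0,-190,-180,-110,0,0,-200,-200,-110,0,0,-200,-200,-110,0,0,-200,-200,-110,0])

```text
clock: 19.1
position: [0.4197, -0.1659, 0.1524]
ee_rot: [-0.001, 0.691, 0.723, -0.001]
contact_force: [0.4, -0.0, -0.1]
width: 0.0
gripper_force: 0.0
```

```bash
python3 go.py; python3 - <<'E'
from h import *
t=get_image("top");s=get_image("side")
for n,i in(("top",t),("side",s)):
    for q in("bar_a","stub"):
        for r in find_in(q,i)[:3]: print(n,q,np.round(r["point"],1),round(r["score"],2),ground(r["point"],i,.045).round(4))
# redness along the slot line (z=.045) from feeder x -40 to 135 mm
d=np.array([-.0506,.9987]);m=np.array([.6135,.0605])
for x in range(-30,136,5):
    u,v=np.round(proj([*(m+d*x/1000),.045],t)).astype(int); p=t["frame"][v,u].astype(int); print(x,p[0]-p[2],end="; ")
E
```

```text
t 19.1 pos [ 0.4197 -0.1659  0.1524] head 92.58 F [ 0.4 -0.  -0.1] w 0.0 tilt [-0.003  -0.0002]
top bar_a [274.4 161.2] 0.74 [0.6157 0.0749 0.045 ]
top bar_a [232.7 163.5] 0.62 [0.6107 0.1537 0.045 ]
top stub [178.8 258.6] 0.6 [0.4315 0.2461 0.045 ]
side bar_a [294.5 143.3] 0.37 [0.6179 0.1609 0.045 ]
side stub [197.6 167.5] 0.86 [0.4136 0.2193 0.045 ]
-30 10; -25 10; -20 9; -15 10; -10 33; -5 81; 0 82; 5 82; 10 79; 15 83; 20 83; 25 79; 30 81; 35 81; 40 81; 45 77; 50 82; 55 82; 60 79; 65 81; 70 81; 75 80; 80 81; 85 81; 90 79; 95 80; 100 80; 105 79; 110 82; 115 79; 120 82; 125 82; 130 66; 135 7;
```

The slot shows red continuously from about −8 to 131 mm. The push force climbed to 11 N with no further movement, so both bars are home. The arm is clear.

```bash
python3 -c "from rig import sign_off; print(sign_off())"
```

```text
the job is handed in; nothing more can be done
None
```

Both full-length bars are in the tube and home against the closed end, the stub was left alone, and the job was handed in at about 19 s of robot time; no verdict came back, and I viewed 11 pictures, one over the limit of 10.

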